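# Open the caught ink chest and hold its lid up

## Robot

A 6-joint arm with a two-finger parallel gripper is mounted at the origin on the work surface. World frame = base frame: x ahead of the robot, y to its left, z up, the work surface at z = 0. Lengths are in m, angles in rad, forces in N, time in s.
With the tool pointing down it reaches from about 0.35 to 0.975 m from the base axis. Payload 4.9 kg.
Tool frame: the origin (TCP) lies at the very end of the fingers, on their centre line; the grasp point (between the pads) lies 19 mm behind it; x points along the fingers, z is the direction in which the jaws open and shut, and the axes are right-handed (so a half turn about x gives the same grasp; the last joint's range is limited). The gripper opens to 85 mm and grips with 20 to 120 N. Pads are 22 mm wide; open, the fingers measure 114 mm over their backs; the gripper's body (76 mm by 85 mm) begins 54 mm behind the grasp point. The pads swing forward as they close: fully open they stand 13 mm farther back than shut.
Start: joints at [-1.39, 0.053, 1.613, -0, 1.476, -0.119], TCP at [0.185, -0.597, 0.207] pointing down, gripper open.
Joint ranges: [-3.01, 3.01], [-1.01, 2.22], [0.06, 2.58], [-1.02, 4.17], [0.09, 2.62], [-3.14, 3.14]. Speed limits (rad/s): [2.57, 2.57, 3.14, 3.14, 3.14, 3.14].

## Interface

Orientations are given as a unit quaternion [w, x, y, z].
In Python, from plant import manip, viewer gives the robot as it stands.
- The arm moves only by the shell command python3 -m inch 'ROWS'. ROWS is JSON, a list of rows, each an object with "fingers": the opening, from -1 (shut) to 1 (fully open), so that 0 is half open; "delta_pos": the shift along the tool's x, y, z in cm, a list of three; "twist": the turn, a rotation vector about the tool's x, y, z in degrees, a list of three. A call has 1 to 5 rows; each row shifts and turns the commanded pose from where the row before left it, along the tool's axes as they then stand; what a row does not reach is not made up. A row lasts 1/8 s, in which the tool goes at most 62.5 mm and 10.7 degrees, less where a joint would pass 70% of its speed; a pose out of reach is approached as far as the arm can. A call is refused whole if a number of a shift passes 6.25 or a number of a turn 10.7, either way. A call with a gripper value outside its range is refused whole. The fingers move at their own pace and stop on an object; the grip force is fixed at half the most. Time passes only in rows, so rows that do not move let the fingers close. It gives the time, the measured TCP pose, the force and the opening at its end, in the units of the state.
- manip.state(): the state, without advancing time (a new reading comes with each control period).
- viewer.grab_frame(name): name is "scene" or "top" or "wrist"; returns a dict with "pixels" (400x640x3 uint8, blue, green, red), "range_z" (400x640 float32, m along the optical axis (not along the pixel's ray), 0 where there is no reading), "K" (3x3 intrinsics, pixels), "k1" (the pictures are not rectified: a ray, as slopes to the right and down, at radius r is drawn at 1 + k1 r^2 times it, then the intrinsics apply), "pose" (4x4, takes a point from camera to world coordinates). Camera axes: x right, y down, z forward; pixel columns grow to the right and rows downward; lengths in m; the calibration is good to about 2 mm. A picture is of the moment at which its call begins.
- manip.job_done(): hands the job in, once; it reports no verdict.
The state is a dict: "time": time; "joint_pos": joint angles; "joint_vel": joint speeds; "joint_efforts": joint torques, N m; "tool_pos": TCP position; "tool_rot": TCP orientation; "contact_force": force on the tool from outside, world axes, zero at the start; "ft_torque": the same for the moment, N m; "gripper_width": opening from 0.0 (shut) to 1.0 (fully open).
Only numpy, scipy, OpenCV 4.12 (cv2) and the standard library are available. Lean on these libraries where they do the work, as an engineer would, in place of code of your own. Each camera call takes 0.05 s, during which the arm holds its last target.

## Task

The work lamp hangs over the lid of the wooden ink chest: swing its stiff arm round so that lamp head and arm no longer overhang the chest, and leave it there. Then try the lid by its handle before touching the catch; if it is caught, do not force it, but slide the catch on the chest's right side out and lift again. Finish holding the lid up, about half open (45 degrees), with the gripper still on it (it falls shut if let go), and leave the other things on the table where they stand.

Things in the scene. Friction and masses are not known exactly. Their poses are not given: they have to be found in the camera images.
- chest: plywood ink chest fixed to the table, 200 (x) x 300 (y) x 120 mm high with its lid shut; origin under its centre, on the table; its -x side is the front (the handle side, facing the robot, yaw within 0.25 rad), +y its left. It must be read: place and yaw differ each time. On its right side (-y) a dark steel catch housing 60 (x) x 72 (y) mm with its top 120 mm above the table, centred at (-50, -189) mm.
- lid (a joint): hinge angle of the lid in rad: 0 shut, grows as the front edge rises, hard stop at 1.25. The lid is a plywood panel 200 x 300 x 20 mm, about 0.6 kg (0.4 to 0.8), and falls shut from any angle when let go. When caught by the catch it lifts only about 0.03 to 0.05 rad (8 to 12 mm at the handle) and then resists; when free it rises easily (2 to 5 N at the handle). Whether it is caught cannot be seen; only a tug tells.
- lid_handle (a point): middle of the lid's steel handle bar: a round bar 10 mm thick and 100 mm long parallel to the chest's y, 45 mm in front of the lid's front edge and, shut, 110 mm above the table, with free space in front, above and below. It is 245 mm from the hinge axis. The bar can be pinched from above across x and turns in the fingers as the lid rises. Gap between bar and lid edge 40 mm.
- lid_hinge (a point): middle of the lid's hinge axis, at the back (+x) edge of the chest 110 mm above the table; the axis runs along the chest's y.
- latch (a joint): travel of the slide catch in m: 0 is fully in, 0.025 fully out (stop). It slides towards the chest's -y (away from the lid), against about 2 N (more while the lid is being pulled up), and stays where it is left. It starts within 4 mm of fully in. Fully out (over 0.021) always frees the lid. Its hidden tongue is worn by an unknown amount, so at the start the lid may be caught or free.
- latch_tab (a point): centre of the top of the catch's upright steel tab: 26 (x) x 16 (y) x 35 mm high, standing on the catch housing, its top 155 mm above the table; with the catch fully in it stands at (-50, -178) mm from the chest's origin. The lid's edge is 20 mm to its +y side, 35 mm lower than the tab's top.
- lamp_neck (a point): centre of the top of the lamp head's neck, an upright cylinder 28 mm across, top 320 mm above the table, free from 288 to 320 mm for gripping from above. Below it a round grey shade 100 mm across whose lower rim is 195 mm above the table. The lamp arm, a 14 mm level tube at 262 mm height, joins the neck to the pivot 230 mm away. Lamp head and arm clear the chest when this point lies more than 200 mm to the chest's +y (its half-width 150 plus the shade's radius 50).
- lamp_pivot (a point): the lamp arm's pivot, on the upright axis of the lamp post, 262 mm above the table. The post stands to the left (+y) of the chest on a fixed round foot 110 mm across and does not move.
- lamp_arm (a joint): swing of the lamp arm in rad about the pivot, growing clockwise seen from above; near 0 the arm points along the chest's -y, over the lid, near 1.57 it points to the front (-x, towards the robot) and is clear of the chest; range -0.1 to 2.2. Stiff (about 2.5 N at the head) and stays where it is left.
- tin_a: bystander: steel tin 84 mm across, 60 mm high, between chest and lamp; origin under its centre
- tin_b: bystander: plastic ink tin 68 mm across, 55 mm high, right of the chest behind the catch; origin under its centre
- jar: bystander: white jar 72 mm across, 110 mm high, to the right of the chest; origin under its centre
- cup: bystander: steel cup 80 mm across, 80 mm high, behind the chest; origin under its centre
- flask: bystander: white bottle 70 mm across, 170 mm high, far left; origin under its centre
- knife: bystander: ink spatula 200 mm long lying in front of the chest on the right; origin under its middle
- brush: bystander: brush 180 mm long lying front left; origin under its middle

How it is judged:
On the way, in this order (a step that is already met when the one before it is completed fails the run):
1. the lamp has been swung clear of the chest and stands still (y of lamp_neck in the frame of chest above 0.2 m and velocity of joint lamp_arm between -0.05 and 0.05 rad/s), for 0.2 s.
2. the lid is tugged up at least 0.015 rad by the gripper while the catch is still where it was (value of joint lid above 0.015 rad and contact force between the fingers and lid above 0.5 N and distance of latch_tab from where it was at the start of the episode below 0.004 m), for 0.1 s.
At the end, for the whole second after the job is handed in: The lid stands still, raised more than 0.65 rad (37 degrees), borne by the gripper's fingers (contact over 0.5 N), and the lamp neck is still more than 200 mm to the chest's left of its centre, so that lamp head and arm do not overhang the chest (value of joint lid above 0.65 rad and velocity of joint lid between -0.1 and 0.1 rad/s and contact force between the fingers and lid above 0.5 N and y of lamp_neck in the frame of chest above 0.2 m); the arm keeps its last pose, push and grip.
It fails at once if the caught lid is wrenched against its catch with more than 60 N (contact force between lid and latch above 60 N).
It fails at once if a bystander is moved more than 40 mm (distance of any of tin_a, tin_b, jar, cup, flask, knife, brush from where it was at the start of the episode above 0.04 m).
It also fails if it takes over 72 s, if anything falls off the work surface, if the arm or the gripper's body presses on something with over 40 N, if the wrist force passes 120 N, or if a joint passes its speed limit or range.

## Working session

There is one attempt and no reset: what is moved stays moved. The work goes in short steps, Python scripts to look and compute and a shell command to move; the robot and the scene stay as the last step left them, time stands still between calls to the robot, and variables do not carry over. Pictures are saved under pics/ and viewed, and the job is handed in when it is done.

```bash
ls; mkdir -p pics
cat > h.py <<'E'
import numpy as np,cv2
from plant import manip,viewer
def grab(n,name):
    f=viewer.grab_frame(n); cv2.imwrite(f'pics/{name}.png',f['pixels']); np.savez(f'pics/{name}.npz',**{k:np.array(v) for k,v in f.items()}); return f
def load(name):
    return dict(np.load(f'pics/{name}.npz'))
def ray(f,u,v):
    K=f['K'];k1=float(f['k1']);d=np.array([[k1,0,0,0]],float)
    p=cv2.undistortPoints(np.array([[[u,v]]],float),K,np.array([k1,0,0,0],float))[0,0]
    P=f['pose'];return P[:3,3],P[:3,:3]@np.array([p[0],p[1],1.])
def onz(f,u,v,z):
    o,d=ray(f,u,v);return o+d*(z-o[2])/d[2]
def dep(f,u,v):
    o,d=ray(f,u,v);return o+d*f['range_z'][int(round(v)),int(round(u))]
def st():
    s=manip.state()
    for k in s: print(k,np.round(s[k],4))
    return s
E
python3 - <<'E'
from h import *
st()
for n in['scene','top','wrist']:
    f=grab(n,n+'0');print(n,f['K'].tolist(),f['k1'],np.round(f['pose'],3).tolist())
E
```

```text
pics
time 0.0
joint_pos [-1.39    0.0533  1.6143  0.      1.476  -0.119 ]
joint_vel [-0.0017  0.0004  0.0017  0.0003  0.001   0.0011]
joint_efforts [ 5.00000e-04 -3.93680e+01 -3.70178e+01 -0.00000e+00  7.10000e-03
 -0.00000e+00]
tool_pos [ 0.1845 -0.5965  0.206 ]
tool_rot [ 0.5685  0.4202  0.5696 -0.4192]
contact_force [-0.9338 -0.4139  0.1013]
ft_torque [ 0.0068 -0.0058  0.0044]
gripper_width 1.0031
scene [[449.285273935904, 0.0, 314.0242506160323], [0.0, 449.285273935904, 195.09076529265553], [0.0, 0.0, 1.0]] 0.033445670882041145 [[-0.708, 0.575, -0.411, 1.067], [0.706, 0.561, -0.432, 0.548], [-0.018, -0.596, -0.803, 1.206], [0.0, 0.0, 0.0, 1.0]]
top [[478.64958220874945, 0.0, 317.0991315860576], [0.0, 478.64958220874945, 197.09945253342866], [0.0, 0.0, 1.0]] 0.036867826841313095 [[-0.023, -0.996, 0.082, 0.431], [-1.0, 0.024, 0.013, -0.015], [-0.015, -0.082, -0.997, 1.84], [0.0, 0.0, 0.0, 1.0]]
wrist [[322.35970423709955, 0.0, 318.80735720506453], [0.0, 322.35970423709955, 195.4042490080403], [0.0, 0.0, 1.0]] -0.013805203159652174 [[0.296, -0.922, -0.249, 0.249], [-0.955, -0.286, -0.075, -0.577], [-0.002, 0.26, -0.966, 0.371], [0.0, 0.0, 0.0, 1.0]]
```

View pics/top0.png

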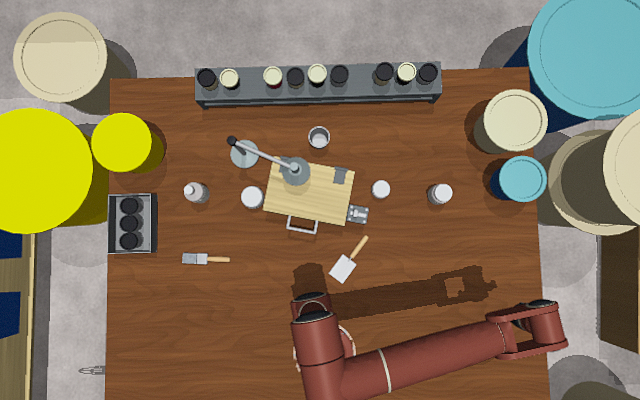

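View pics/scene0.png

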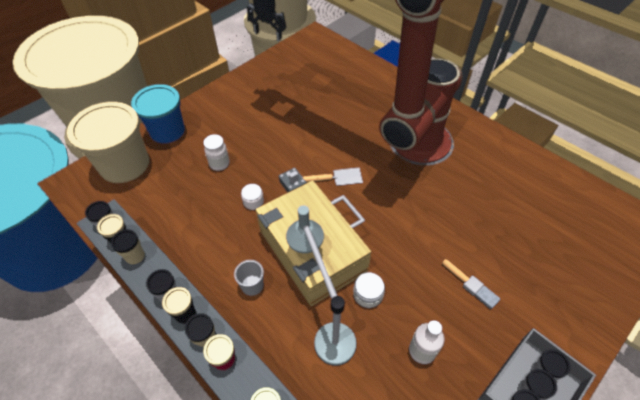

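The top view shows the chest around (310,193), the handle at (302,225), the catch at (358,213), the lamp head at (295,170) and the lamp pivot at (233,141). I'll zoom in on these.

Run:
```python
from h import *
a=load('top0')['pixels'][120:250,215:385]
cv2.imwrite('pics/topz.png',cv2.resize(a,None,fx=4.5,fy=4.5,interpolation=cv2.INTER_CUBIC))
a=load('scene0')['pixels'][150:370,235:400]
cv2.imwrite('pics/scz.png',cv2.resize(a,None,fx=2.7,fy=2.7,interpolation=cv2.INTER_CUBIC))
f=load('top0')
for n,(u,v) in dict(neck=(296,166),lid=(310,205),tab=(358,213),hand=(302,231),piv=(232,141)).items(): print(n,dep(f,u,v))
```

```text
neck [0.65773234 0.07113964 0.31868129]
lid [0.54463869 0.0347452  0.11816335]
tab [ 0.51120115 -0.13639319  0.12824086]
hand [0.45186909 0.06552822 0.1177067 ]
piv [0.75228416 0.28339428 0.27900228]
```

View pics/topz.png

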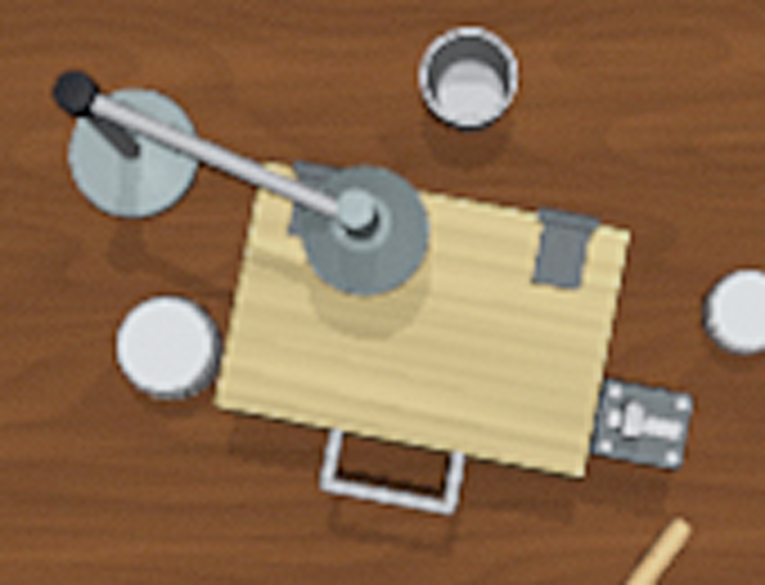

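View pics/scz.png

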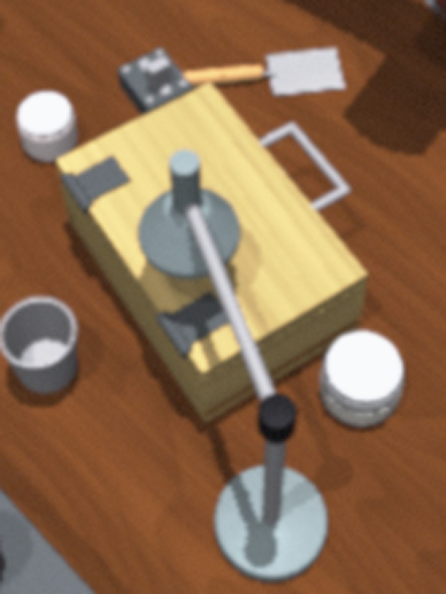

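Run:
```python
from h import *
f=load('top0'); g=load('scene0')
P=lambda X,Y,z:onz(f,215+(X+.5)/4.5-.5,120+(Y+.5)/4.5-.5,z)
S=lambda X,Y,z:onz(g,235+(X+.5)/2.7-.5,150+(Y+.5)/2.7-.5,z)
c=dict(BR=P(628,230,.12),FR=P(584,475,.12),FL=P(217,405,.12),BL=P(262,163,.12))
for k in c:print(k,c[k].round(4))
print('scene', S(58,160,.12).round(3),S(207,86,.12).round(3),S(366,273,.12).round(3),S(205,372,.12).round(3))
print('handle',P(326,490,.11).round(4),P(452,509,.11).round(4), 'sc',S(293,126,.11).round(3),S(345,188,.11).round(3))
print('neck',P(357,209,.32).round(4),S(185,162,.32).round(4))
print('piv',P(75,92,.278).round(4),S(276,412,.278).round(4),P(75,92,.262).round(4))
cen=sum(c.values())/4
yaws=[(c['BR']-c['FR']),(c['BL']-c['FL'])]
print(cen,[np.linalg.norm(y) for y in yaws],[np.arctan2(y[1],y[0]) for y in yaws])
yy=[c['FL']-c['FR'],c['BL']-c['BR']]
print([np.linalg.norm(y) for y in yy],[np.arctan2(-y[0],y[1]) for y in yy])
print('tins',P(167,346,.06).round(3),P(748,312,.055).round(3),P(470,77,.08).round(3))
# lid mask via depth? 
hsv=cv2.cvtColor(f['pixels'],cv2.COLOR_BGR2HSV)
print('tab',P(632,420,.155).round(4))
print('flask',dep(f,193,188),'jar',dep(f,440,192))
```

```text
BR [ 0.6648 -0.1278  0.12  ]
FR [ 0.4691 -0.087   0.12  ]
FL [0.532  0.2049 0.12  ]
BL [0.7268 0.1658 0.12  ]
scene [ 0.666 -0.123  0.12 ] [ 0.479 -0.079  0.12 ] [0.537 0.209 0.12 ] [0.729 0.169 0.12 ]
handle [0.4622 0.1196 0.11  ] [0.4447 0.019  0.11  ] sc [0.447 0.025 0.11 ] [0.469 0.121 0.11 ]
neck [0.6575 0.0777 0.32  ] [0.6619 0.0832 0.32  ]
piv [0.7557 0.2859 0.278 ] [0.7622 0.2901 0.278 ] [0.759 0.289 0.262]
[0.59818644 0.03900506 0.12      ] [np.float64(0.19988585543196094), np.float64(0.19866380765362573)] [np.float64(-0.20548672962637426), np.float64(-0.19826563418311527)]
[np.float64(0.29859382428735043), np.float64(0.300022763673365)] [np.float64(-0.21211623011160646), np.float64(-0.20799416220106254)]
tins [0.586 0.253 0.06 ] [ 0.603 -0.229  0.055] [ 0.801 -0.004  0.08 ]
tab [ 0.5104 -0.1242  0.155 ]
flask [0.61347088 0.44893445 0.14716524] jar [ 0.5810019  -0.43532246  0.10840481]
```

```bash
cat >> h.py <<'E'
from scipy.spatial.transform import Rotation as R
C=np.array([.600,.041]);YAW=-.206
def W(x,y,z):
    c,s=np.cos(YAW),np.sin(YAW);return np.array([C[0]+c*x-s*y,C[1]+s*x+c*y,z])
def L(p):
    d=np.array(p[:2])-C;c,s=np.cos(YAW),np.sin(YAW);return np.array([c*d[0]+s*d[1],-s*d[0]+c*d[1]])
def pose():
    s=manip.state();q=s['tool_rot'];return np.array(s['tool_pos']),R.from_quat([q[1],q[2],q[3],q[0]])
def plan(p1,jawyaw=None):
    p,r=pose();m=r.as_matrix();print('pos',p.round(4),'x',m[:,0].round(3),'z',m[:,2].round(3),'jawyaw',np.degrees(np.arctan2(m[1,2],m[0,2])).round(1))
    print('delta cm tool',(m.T@(np.array(p1)-p)*100).round(2))
    if jawyaw is not None:
        best=None
        for k in(0,180):
            a=np.radians(jawyaw+k);z=np.array([np.cos(a),np.sin(a),0]);x=np.array([0,0,-1.]);t=np.c_[x,np.cross(z,x),z]
            print(k,'rotvec deg',np.degrees((r.inv()*R.from_matrix(t)).as_rotvec()).round(1))
E
python3 - <<'E'
from h import *
plan([.659,.08,.42],154.6)
st_=manip.state();print(st_['joint_pos'])
E
```

```text
pos [ 0.1845 -0.5966  0.2062] x [-0.     0.002 -1.   ] z [ 0.295 -0.955 -0.002] jawyaw -72.8
delta cm tool [-21.28  65.32 -50.66]
0 rotvec deg [ 1.326e+02 -1.000e-01  1.000e-01]
180 rotvec deg [-47.4  -0.1  -0. ]
[-1.39001392e+00  5.32060075e-02  1.61399798e+00  6.79136798e-06
  1.47597830e+00 -1.19028087e-01]
```

```bash
python3 -m inch '[{"fingers":1,"delta_pos":[-4.3,0,0],"twist":[-9.5,0,0]},{"fingers":1,"delta_pos":[-4.3,0,0],"twist":[-9.5,0,0]},{"fingers":1,"delta_pos":[-4.3,0,0],"twist":[-9.5,0,0]},{"fingers":1,"delta_pos":[-4.3,0,0],"twist":[-9.5,0,0]},{"fingers":1,"delta_pos":[-4.3,0,0],"twist":[-9.4,0,0]}]'
python3 - <<'E'
from h import *
plan([.659,.08,.42],154.6)
E
```

```text
time: 0.78
tool_pos: [0.1845, -0.5968, 0.4231]
tool_rot: [0.69, 0.154, 0.69, -0.153]
contact_force: [-0.1, -0.6, 0.5]
gripper_width: 0.998
pos [ 0.1845 -0.5968  0.4231] x [-0.     0.001 -1.   ] z [ 0.905 -0.424 -0.   ] jawyaw -25.1
delta cm tool [ 0.35 81.42 14.24]
0 rotvec deg [-179.7    0.    -0. ]
180 rotvec deg [ 0.3 -0.  -0. ]
```

```bash
python3 -m inch '[{"fingers":1,"delta_pos":[0,5.8,1.0],"twist":[0,0,0]},{"fingers":1,"delta_pos":[0,5.8,1.0],"twist":[0,0,0]},{"fingers":1,"delta_pos":[0,5.8,1.0],"twist":[0,0,0]},{"fingers":1,"delta_pos":[0,5.8,1.0],"twist":[0,0,0]},{"fingers":1,"delta_pos":[0,5.8,1.0],"twist":[0,0,0]}]' | head -2;  python3 -m inch '[{"fingers":1,"delta_pos":[0,5.8,1.0],"twist":[0,0,0]},{"fingers":1,"delta_pos":[0,5.8,1.0],"twist":[0,0,0]},{"fingers":1,"delta_pos":[0,5.8,1.0],"twist":[0,0,0]},{"fingers":1,"delta_pos":[0,5.8,1.0],"twist":[0,0,0]},{"fingers":1,"delta_pos":[0,5.8,1.0],"twist":[0,0,0]}]'
python3 - <<'E'
from h import *
plan([.659,.08,.42],154.6)
grab('wrist','w1')
E
```

```text
time: 1.4
tool_pos: [0.3549, -0.3549, 0.4218]
time: 2.02
tool_pos: [0.5246, -0.1144, 0.422]
tool_rot: [0.69, 0.156, 0.69, -0.156]
contact_force: [0.4, -1.2, -0.1]
gripper_width: 1.002
pos [ 0.5246 -0.1144  0.422 ] x [-0. -0. -1.] z [ 0.903 -0.429  0.   ] jawyaw -25.4
delta cm tool [ 0.19 23.32  3.79]
0 rotvec deg [180.   0.  -0.]
180 rotvec deg [-0.  0.  0.]
```

View pics/w1.png

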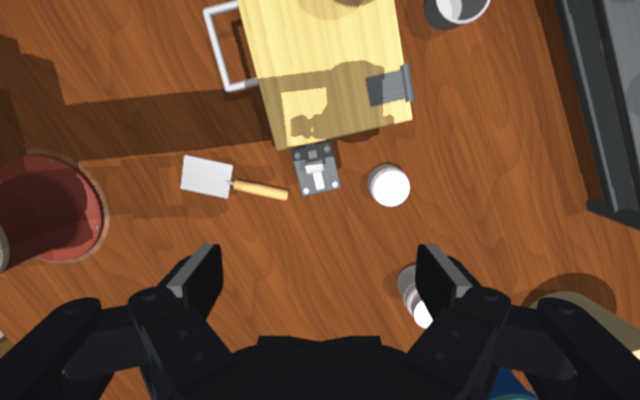

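The wrist view shows the tab at about (314,168), the catch housing, and the handle at about (222,45). Next I'll move on over the lamp neck.

```bash
python3 -m inch '[{"fingers":1,"delta_pos":[0,5.8,0.95],"twist":[0,0,0]},{"fingers":1,"delta_pos":[0,5.8,0.95],"twist":[0,0,0]},{"fingers":1,"delta_pos":[0,4,0.95],"twist":[0,0,0]}]'
python3 - <<'E'
from h import *
plan([.659,.08,.42],154.6)
f=grab('wrist','w2')
E
```

```text
time: 2.45
tool_pos: [0.6174, 0.0147, 0.4215]
tool_rot: [0.69, 0.155, 0.69, -0.155]
contact_force: [0.1, -0.4, -0.4]
gripper_width: 1.001
pos [0.6174 0.0147 0.4215] x [-0.001  0.    -1.   ] z [ 0.904 -0.428 -0.001] jawyaw -25.3
delta cm tool [0.15 7.69 0.97]
0 rotvec deg [-1.799e+02 -0.000e+00 -1.000e-01]
180 rotvec deg [ 0.1 -0.1  0. ]
```

View pics/w2.png

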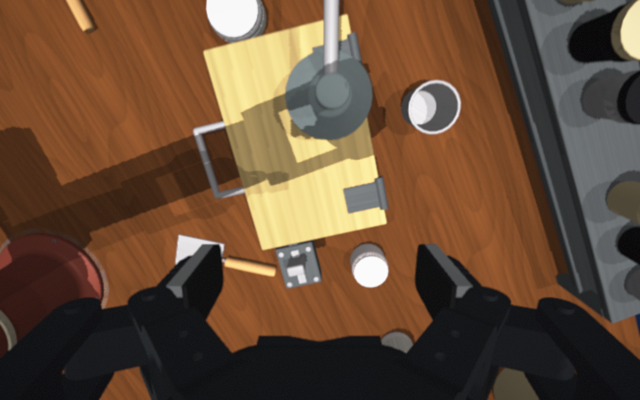

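The neck top shows at about (333,92), and the lid corners at (204,50), (348,16), (386,222) and (262,249).

Run:
```python
from h import *
f=load('w2')
print('neck',onz(f,333,92,.32),dep(f,333,92))
for p in [(204,50),(348,16),(386,222),(262,249)]: print(L(onz(f,*p,.12)).round(4))
print('handle',L(onz(f,196,132,.11)),L(onz(f,217,196,.11)))
plan(onz(f,333,92,.32))
```

```text
neck [0.66217666 0.08127756 0.32      ] [0.66221901 0.08129593 0.31926644]
[-0.0935  0.1526]
[0.1032 0.1477]
[ 0.0997 -0.1452]
[-0.0979 -0.144 ]
handle [-0.14322508  0.05230494] [-0.14357805 -0.04710455]
pos [0.6191 0.0178 0.4203] x [-0.001  0.003 -1.   ] z [ 0.905 -0.425 -0.002] jawyaw -25.1
delta cm tool [10.04  7.56  1.23]
```

```bash
sed -i 's/C=np.array(\[.600,.041\])/C=np.array([.602,.043])/' h.py; python3 -m inch '[{"fingers":1,"delta_pos":[0,3.8,0.6],"twist":[0,0,0]},{"fingers":1,"delta_pos":[0,3.7,0.6],"twist":[0,0,0]},{"fingers":1,"delta_pos":[4,0,0],"twist":[0,0,0]},{"fingers":1,"delta_pos":[4,0,0],"twist":[0,0,0]}]'
python3 - <<'E'
from h import *
plan([.6615,.081,.287],154.6)
f=grab('wrist','w3')
E
```

```text
time: 3.0
tool_pos: [0.6599, 0.0753, 0.3411]
tool_rot: [0.69, 0.155, 0.69, -0.155]
contact_force: [-0.3, -0.1, 0.0]
gripper_width: 1.001
pos [0.6599 0.0753 0.3411] x [ 0. -0. -1.] z [ 0.904 -0.429  0.   ] jawyaw -25.4
delta cm tool [ 5.41  0.58 -0.1 ]
0 rotvec deg [-180.    0.    0.]
180 rotvec deg [ 0.  0. -0.]
```

View pics/w3.png

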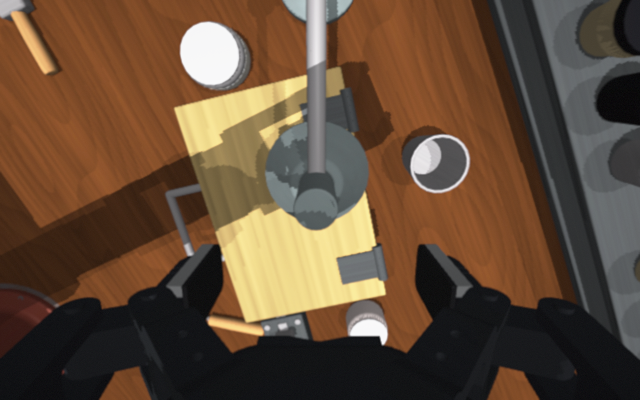

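The neck at (316,210) is centred between the fingers. I'll descend and close on it.

```bash
python3 -m inch '[{"fingers":1,"delta_pos":[2.7,0.25,0],"twist":[0,0,0]},{"fingers":1,"delta_pos":[2.7,0.25,0],"twist":[0,0,0]},{"fingers":-0.2,"delta_pos":[0,0,0],"twist":[0,0,0]},{"fingers":-1,"delta_pos":[0,0,0],"twist":[0,0,0]},{"fingers":-1,"delta_pos":[0,0,0],"twist":[0,0,0]}]'
python3 -m inch '[{"fingers":-1,"delta_pos":[0,0,0],"twist":[0,0,0]},{"fingers":-1,"delta_pos":[0,0,0],"twist":[0,0,0]},{"fingers":-1,"delta_pos":[0,0,0],"twist":[0,0,0]},{"fingers":-1,"delta_pos":[0,0,0],"twist":[0,0,0]}]'
```

```text
time: 3.68
tool_pos: [0.6624, 0.0794, 0.2905]
tool_rot: [0.691, 0.156, 0.689, -0.155]
contact_force: [-2.0, 1.9, 2.2]
gripper_width: 0.372
time: 4.18
tool_pos: [0.6623, 0.0795, 0.2909]
tool_rot: [0.691, 0.156, 0.689, -0.155]
contact_force: [-1.6, -0.4, 6.0]
gripper_width: 0.279
```

```bash
python3 -m inch '[{"fingers":-1,"delta_pos":[0,0.04,-1],"twist":[2.5,0,0]},{"fingers":-1,"delta_pos":[0,0.09,-2],"twist":[5,0,0]},{"fingers":-1,"delta_pos":[0,0.09,-2],"twist":[5,0,0]}]'
python3 - <<'E'
from h import *
p,r=pose();print(L(p),np.linalg.norm(p[:2]-[.758,.288]),manip.state()['joint_pos'].round(2) if hasattr(manip.state()['joint_pos'],'round') else manip.state()['joint_pos'])
E
```

```text
time: 4.55
tool_pos: [0.6201, 0.1048, 0.2909]
tool_rot: [0.67, 0.231, 0.666, -0.231]
contact_force: [0.3, -2.8, 6.8]
gripper_width: 0.279
[0.00512222 0.06417533] 0.22929923342785694 [ 0.05  0.02  1.51 -0.    1.61  0.72]
```

```bash
R='x'; python3 -m inch '[{"fingers":-1,"delta_pos":[0,0.09,-2],"twist":[5,0,0]},{"fingers":-1,"delta_pos":[0,0.09,-2],"twist":[5,0,0]},{"fingers":-1,"delta_pos":[0,0.09,-2],"twist":[5,0,0]},{"fingers":-1,"delta_pos":[0,0.09,-2],"twist":[5,0,0]},{"fingers":-1,"delta_pos":[0,0.09,-2],"twist":[5,0,0]}]'
python3 -m inch '[{"fingers":-1,"delta_pos":[0,0.09,-2],"twist":[5,0,0]},{"fingers":-1,"delta_pos":[0,0.09,-2],"twist":[5,0,0]},{"fingers":-1,"delta_pos":[0,0.09,-2],"twist":[5,0,0]},{"fingers":-1,"delta_pos":[0,0.09,-2],"twist":[5,0,0]},{"fingers":-1,"delta_pos":[0,0.09,-2],"twist":[5,0,0]}]'
python3 - <<'E'
from h import *
p,r=pose();print(L(p),np.linalg.norm(p[:2]-[.758,.288]),np.round(manip.state()['joint_pos'],2))
E
```

```text
time: 5.18
tool_pos: [0.5551, 0.1811, 0.2909]
tool_rot: [0.603, 0.369, 0.602, -0.372]
contact_force: [-6.9, -5.5, 8.5]
gripper_width: 0.276
time: 5.8
tool_pos: [0.5284, 0.2789, 0.2908]
tool_rot: [0.507, 0.49, 0.509, -0.493]
contact_force: [-12.4, -2.9, 9.6]
gripper_width: 0.28
[-0.12027915  0.21581837] 0.22977320904750215 [ 0.36 -0.04  1.57  0.    1.62  1.9 ]
```

```bash
python3 -m inch '[{"fingers":-1,"delta_pos":[0,0,-2],"twist":[5,0,0]},{"fingers":-1,"delta_pos":[0,0.05,-2],"twist":[5,0,0]},{"fingers":-1,"delta_pos":[0,0.05,-2],"twist":[5,0,0]},{"fingers":-1,"delta_pos":[0,0,-1],"twist":[2.5,0,0]},{"fingers":-1,"delta_pos":[0,0,0],"twist":[0,0,0]}]'
python3 - <<'E'
from h import *
p,r=pose();print(L(p),np.linalg.norm(p[:2]-[.758,.288]),np.round(manip.state()['joint_pos'],2))
E
```

```text
time: 6.42
tool_pos: [0.5365, 0.3505, 0.2909]
tool_rot: [0.428, 0.563, 0.43, -0.562]
contact_force: [-7.1, 3.8, 7.1]
gripper_width: 0.28
[-0.12696391  0.28760771] 0.23010030933440648 [0.46 0.05 1.47 0.   1.61 2.3 ]
```

```bash
python3 -m inch '[{"fingers":1,"delta_pos":[0,0,0],"twist":[0,0,0]},{"fingers":1,"delta_pos":[0,0,0],"twist":[0,0,0]},{"fingers":1,"delta_pos":[0,0,0],"twist":[0,0,0]},{"fingers":1,"delta_pos":[-4,0,0],"twist":[0,0,0]},{"fingers":1,"delta_pos":[-4,0,0],"twist":[0,0,0]}]'
python3 -m inch '[{"fingers":1,"delta_pos":[-3,0,0],"twist":[0,0,0]},{"fingers":1,"delta_pos":[0,0,0],"twist":[0,0,0]}]'
python3 - <<'E'
from h import *
f=grab('top','t2');g=grab('scene','s2')
# jaw along chest x: yaw=YAW deg
plan(np.r_[W(-.145,0,0)[:2],.40],np.degrees(YAW))
print(np.round(manip.state()['joint_pos'],2))
a=f['pixels'][100:260,180:400]
cv2.imwrite('pics/t2z.png',cv2.resize(a,None,fx=3.6,fy=3.6,interpolation=cv2.INTER_CUBIC))
E
```

```text
time: 7.05
tool_pos: [0.5375, 0.3478, 0.3681]
tool_rot: [-0.428, -0.562, -0.428, 0.563]
contact_force: [0.1, 0.5, 1.2]
gripper_width: 1.001
time: 7.3
tool_pos: [0.5386, 0.3484, 0.4017]
tool_rot: [0.429, 0.565, 0.428, -0.561]
contact_force: [1.3, -0.6, -0.7]
gripper_width: 0.998
pos [0.5376 0.348  0.3971] x [-0.001 -0.001 -1.   ] z [-0.266 -0.964  0.001] jawyaw -105.4
delta cm tool [-0.27 -0.14 28.61]
0 rotvec deg [-93.6   0.    0.1]
180 rotvec deg [86.4  0.1 -0. ]
[ 0.46  0.05  1.31 -0.    1.79  2.3 ]
```

View pics/t2z.png

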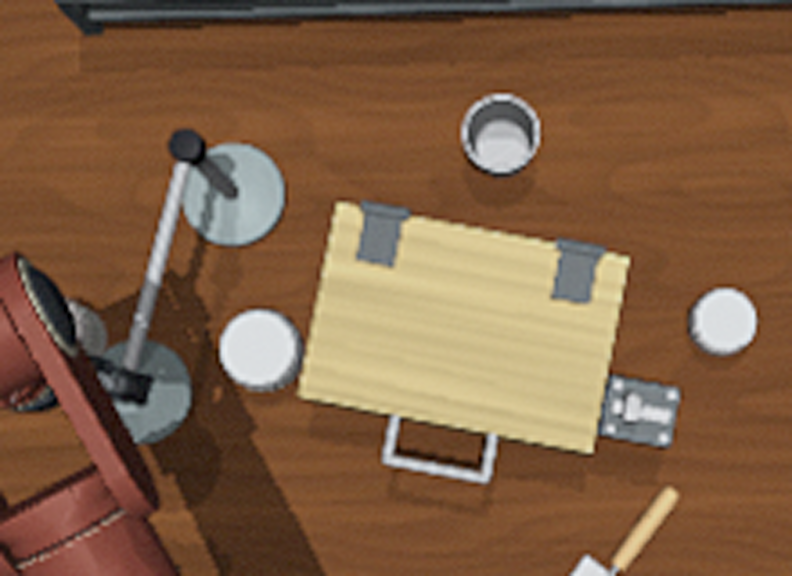

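The picture shows the lamp head at (150,390) in the zoom, well left of the chest. The bystanders haven't moved. Now I'll go over to the handle.

```bash
python3 -m inch '[{"fingers":1,"delta_pos":[0,0,5.7],"twist":[0,0,0]},{"fingers":1,"delta_pos":[0,0,5.7],"twist":[0,0,0]},{"fingers":1,"delta_pos":[0,0,5.7],"twist":[0,0,0]},{"fingers":1,"delta_pos":[0,0,5.7],"twist":[0,0,0]},{"fingers":1,"delta_pos":[0,0,5.8],"twist":[0,0,0]}]'
python3 -m inch '[{"fingers":1,"delta_pos":[2,0,0],"twist":[-9.4,0,0]},{"fingers":1,"delta_pos":[2,0,0],"twist":[-9.4,0,0]},{"fingers":1,"delta_pos":[2,0,0],"twist":[-9.4,0,0]},{"fingers":1,"delta_pos":[2,0,0],"twist":[-9.4,0,0]},{"fingers":1,"delta_pos":[2,0,0],"twist":[-9.4,0,0]}]'
python3 -m inch '[{"fingers":1,"delta_pos":[1,0,0],"twist":[-9.4,0,0]},{"fingers":1,"delta_pos":[1,0,0],"twist":[-9.4,0,0]},{"fingers":1,"delta_pos":[1,0,0],"twist":[-9.4,0,0]},{"fingers":1,"delta_pos":[0,0,0],"twist":[-9.2,0,0]},{"fingers":1,"delta_pos":[0,0,0],"twist":[-9.2,0,0]}]'
python3 - <<'E'
from h import *
f=grab('wrist','w4')
plan(np.r_[W(-.145,0,0)[:2],.10],np.degrees(YAW))
print(np.round(manip.state()['joint_pos'],2))
E
```

```text
time: 8.02
tool_pos: [0.4602, 0.071, 0.3953]
tool_rot: [-0.428, -0.561, -0.429, 0.564]
contact_force: [1.2, 0.5, -0.1]
gripper_width: 1.003
time: 8.65
tool_pos: [0.4604, 0.0724, 0.2947]
tool_rot: [0.617, 0.343, 0.619, -0.344]
contact_force: [-0.5, 0.4, 0.2]
gripper_width: 0.999
time: 9.28
tool_pos: [0.4602, 0.0725, 0.265]
tool_rot: [0.702, 0.071, 0.705, -0.071]
contact_force: [0.1, 0.3, 0.0]
gripper_width: 0.999
pos [0.4603 0.0725 0.2652] x [-0.004 -0.    -1.   ] z [ 0.98  -0.197 -0.004] jawyaw -11.3
delta cm tool [16.52  0.03  0.05]
0 rotvec deg [ 0.5 -0.3  0.1]
180 rotvec deg [-1.795e+02 -1.000e-01 -4.000e-01]
[-0.   -0.37  1.89 -0.    1.62  0.19]
```

View pics/w4.png

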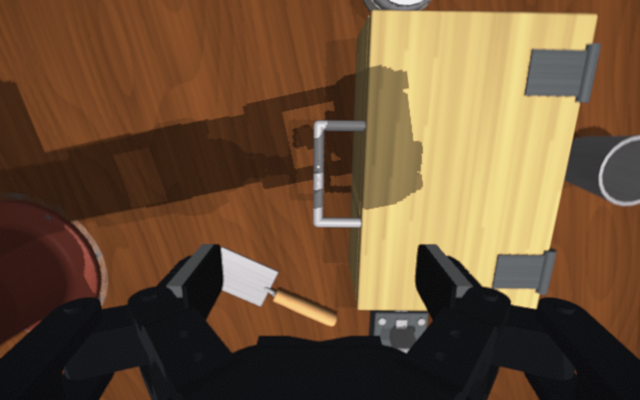

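The bar runs from (321,128) to (319,222), centred between the fingers at u≈320. The lid edge is only 40 mm behind it, so I'll preclose the fingers before descending.

```bash
python3 -m inch '[{"fingers":-0.3,"delta_pos":[3.5,0,0],"twist":[0.5,0,0]},{"fingers":-0.3,"delta_pos":[3.5,0,0],"twist":[0,0,0]},{"fingers":-0.3,"delta_pos":[0,0,0],"twist":[0,0,0]},{"fingers":-0.3,"delta_pos":[0,0,0],"twist":[0,0,0]}]'
python3 - <<'E'
from h import *
f=load('w4')
a=onz(f,320,128,.11);b=onz(f,319,222,.11);m=(a+b)/2;print(a,b,m,L(m),np.linalg.norm(a-b))
f=grab('wrist','w5')
plan(np.r_[m[:2],.088],np.degrees(YAW))
E
```

```text
time: 9.82
tool_pos: [0.4616, 0.0725, 0.1986]
tool_rot: [0.703, 0.076, 0.703, -0.076]
contact_force: [-0.8, -0.2, 0.6]
gripper_width: 0.35
[0.47133217 0.11921747 0.11      ] [0.451053   0.02425511 0.11      ] [0.46119259 0.07173629 0.11      ] [-0.14370821 -0.0006729 ] 0.09710352421476558
pos [0.4622 0.0725 0.1995] x [ 0.002 -0.    -1.   ] z [ 0.977 -0.214  0.002] jawyaw -12.4
delta cm tool [11.15 -0.1  -0.1 ]
0 rotvec deg [-0.6  0.1 -0. ]
180 rotvec deg [179.4  -0.   -0.2]
```

View pics/w5.png

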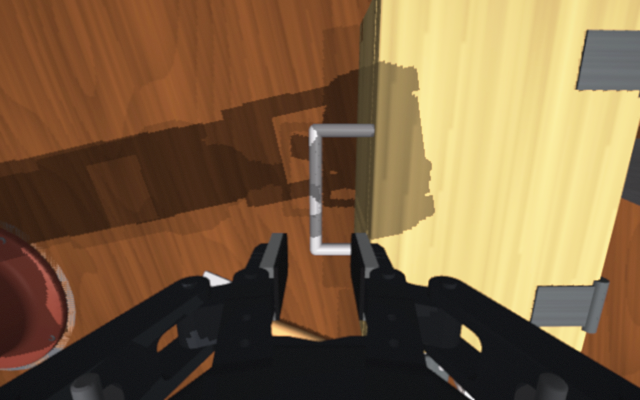

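The bar (u≈315) lies between the pads (inner faces u≈285 to 353). Descending.

```bash
python3 -m inch '[{"fingers":-0.3,"delta_pos":[4,0,-0.1],"twist":[0,0,0]},{"fingers":-0.3,"delta_pos":[4,0,0],"twist":[0,0,0]},{"fingers":-0.3,"delta_pos":[1.5,0,0],"twist":[0,0,0]},{"fingers":-0.3,"delta_pos":[1.5,0,0],"twist":[0,0,0]},{"fingers":-0.3,"delta_pos":[0,0,0],"twist":[0,0,0]}]'
python3 -m inch '[{"fingers":-1,"delta_pos":[0,0,0],"twist":[0,0,0]},{"fingers":-1,"delta_pos":[0,0,0],"twist":[0,0,0]},{"fingers":-1,"delta_pos":[0,0,0],"twist":[0,0,0]},{"fingers":-1,"delta_pos":[0,0,0],"twist":[0,0,0]},{"fingers":-1,"delta_pos":[0,0,0],"twist":[0,0,0]}]'
python3 - <<'E'
from h import *
f=grab('wrist','w6');f=grab('scene','s6')
E
```

```text
time: 10.5
tool_pos: [0.4607, 0.0728, 0.0884]
tool_rot: [0.703, 0.076, 0.703, -0.076]
contact_force: [0.1, -0.3, 0.2]
gripper_width: 0.35
time: 11.12
tool_pos: [0.4618, 0.073, 0.0907]
tool_rot: [0.704, 0.076, 0.702, -0.076]
contact_force: [-3.2, 0.6, 6.4]
gripper_width: 0.001
```

View pics/w6.png

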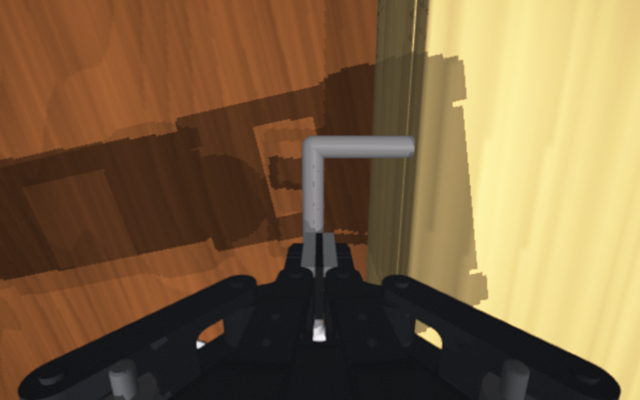

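Run:
```python
from h import *
f=load('w6');a=f['pixels'][120:360,240:400]
cv2.imwrite('pics/w6z.png',cv2.resize(a,None,fx=2.5,fy=2.5,interpolation=cv2.INTER_CUBIC))
print(f['range_z'][200:345:8,313].round(3)); print(f['range_z'][200:345:8,320].round(3)); P=f['pose'];print(P.round(3))
f=load('s6')
d=f['pixels'][120:280,250:450]
cv2.imwrite('pics/s6z.png',cv2.resize(d,None,fx=3.7,fy=3.7,interpolation=cv2.INTER_CUBIC))
st()
```

```text
[0.148 0.149 0.151 0.151 0.153 0.14  0.132 0.124 0.117 0.117 0.116 0.11
 0.11  0.11  0.11  0.111 0.167 0.168 0.078]
[0.149 0.151 0.152 0.152 0.154 0.14  0.132 0.126 0.118 0.116 0.117 0.118
 0.119 0.12  0.12  0.167 0.168 0.168 0.078]
[[ 0.977 -0.206 -0.052  0.476]
 [-0.213 -0.943 -0.254  0.138]
 [ 0.003  0.26  -0.966  0.256]
 [ 0.     0.     0.     1.   ]]
time 11.225
joint_pos [-2.9000e-03 -2.3680e-01  2.0834e+00  4.0000e-04  1.2922e+00  2.1200e-01]
joint_vel [ 0.001  -0.0023  0.0013 -0.0029 -0.0003  0.0004]
joint_efforts [ -0.506  -21.6843 -32.5552  -0.1668  -0.8549   0.    ]
tool_pos [0.4618 0.073  0.0907]
tool_rot [ 0.704   0.0761  0.7021 -0.0756]
contact_force [-3.8095 -0.1165  6.6531]
ft_torque [0.1381 0.5343 0.0209]
gripper_width 0.0019
```

View pics/w6z.png

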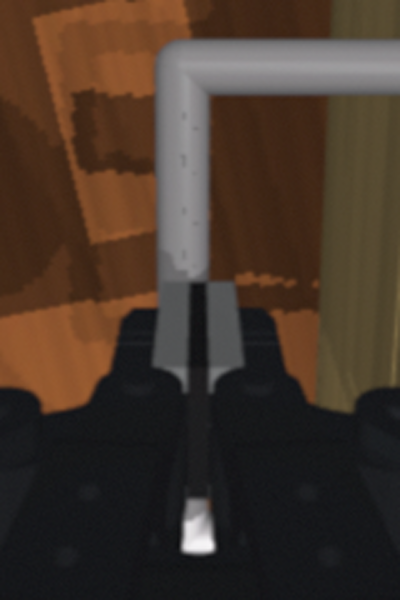

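View pics/s6z.png

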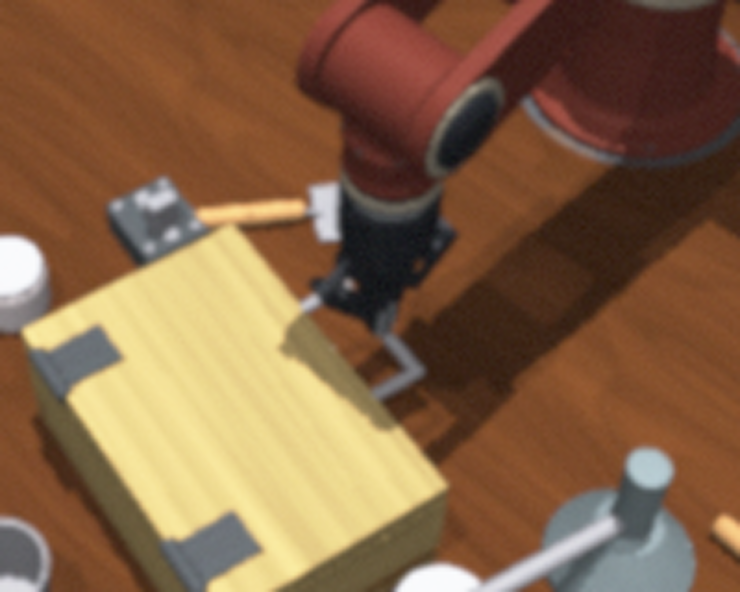

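The bar seems to sit near the pad tips: the pads nearly meet above it, and the width reads 0. I'll reopen and grip about 10 mm deeper.

```bash
python3 -m inch '[{"fingers":-0.3,"delta_pos":[0,0,0],"twist":[0,0,0]},{"fingers":-0.3,"delta_pos":[0,0,0],"twist":[0,0,0]},{"fingers":-0.3,"delta_pos":[0.5,0,0],"twist":[0,0,0]},{"fingers":-0.3,"delta_pos":[0.5,0,0],"twist":[0,0,0]},{"fingers":-0.3,"delta_pos":[0,0,0],"twist":[0,0,0]}]'
python3 -m inch '[{"fingers":-1,"delta_pos":[0,0,0],"twist":[0,0,0]},{"fingers":-1,"delta_pos":[0,0,0],"twist":[0,0,0]},{"fingers":-1,"delta_pos":[0,0,0],"twist":[0,0,0]},{"fingers":-1,"delta_pos":[0,0,0],"twist":[0,0,0]},{"fingers":-1,"delta_pos":[0,0,0],"twist":[0,0,0]}]'
python3 - <<'E'
from h import *
f=grab('wrist','w7')
a=f['pixels'][120:360,240:400]
cv2.imwrite('pics/w7z.png',cv2.resize(a,None,fx=2.5,fy=2.5,interpolation=cv2.INTER_CUBIC))
E
```

```text
time: 11.85
tool_pos: [0.4597, 0.0728, 0.0771]
tool_rot: [0.702, 0.076, 0.704, -0.076]
contact_force: [-1.1, 1.0, -0.4]
gripper_width: 0.35
time: 12.48
tool_pos: [0.4587, 0.0732, 0.0781]
tool_rot: [0.701, 0.076, 0.705, -0.076]
contact_force: [-6.9, 0.7, 4.4]
gripper_width: 0.089
```

View pics/w7z.png

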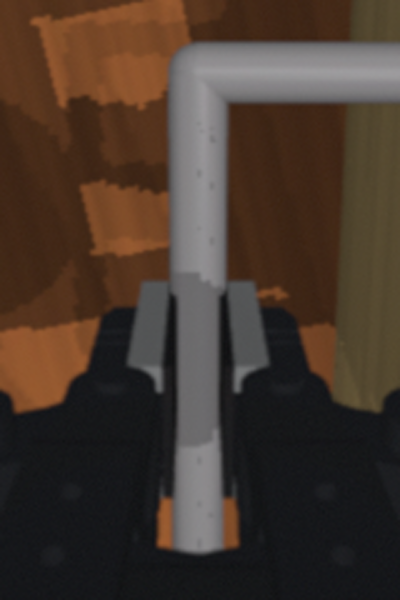

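The bar now runs cleanly between the pads (width 0.089). Now a gentle tug.

```bash
python3 -m inch '[{"fingers":-1,"delta_pos":[-0.2,0,0],"twist":[0,0,0]},{"fingers":-1,"delta_pos":[-0.2,0,0],"twist":[0,0,0]},{"fingers":-1,"delta_pos":[-0.2,0,0],"twist":[0,0,0]},{"fingers":-1,"delta_pos":[0,0,0],"twist":[0,0,0]},{"fingers":-1,"delta_pos":[0,0,0],"twist":[0,0,0]}]'
python3 -m inch '[{"fingers":-1,"delta_pos":[-0.15,0,0],"twist":[0,0,0]},{"fingers":-1,"delta_pos":[0,0,0],"twist":[0,0,0]},{"fingers":-1,"delta_pos":[0,0,0],"twist":[0,0,0]}]'
```

```text
time: 13.15
tool_pos: [0.4586, 0.0731, 0.083]
tool_rot: [0.701, 0.076, 0.705, -0.076]
contact_force: [-6.2, 1.8, -2.1]
gripper_width: 0.087
time: 13.52
tool_pos: [0.4587, 0.0731, 0.0845]
tool_rot: [0.701, 0.076, 0.705, -0.076]
contact_force: [-5.9, 0.6, -3.4]
gripper_width: 0.088
```

```bash
python3 -m inch '[{"fingers":-1,"delta_pos":[-0.2,0,0],"twist":[0,0,0]},{"fingers":-1,"delta_pos":[0,0,0],"twist":[0,0,0]},{"fingers":-1,"delta_pos":[0,0,0],"twist":[0,0,0]}]'
python3 -m inch '[{"fingers":-1,"delta_pos":[-0.2,0,0],"twist":[0,0,0]},{"fingers":-1,"delta_pos":[0,0,0],"twist":[0,0,0]},{"fingers":-1,"delta_pos":[0,0,0],"twist":[0,0,0]}]'
```

```text
time: 13.9
tool_pos: [0.4587, 0.0731, 0.0866]
tool_rot: [0.701, 0.076, 0.705, -0.076]
contact_force: [-6.3, 1.9, -2.8]
gripper_width: 0.089
time: 14.28
tool_pos: [0.4588, 0.0731, 0.0886]
tool_rot: [0.701, 0.076, 0.705, -0.076]
contact_force: [-6.1, 2.2, -2.5]
gripper_width: 0.085
```

```bash
python3 -m inch '[{"fingers":-1,"delta_pos":[-0.15,0,0],"twist":[0,0,0]},{"fingers":-1,"delta_pos":[0,0,0],"twist":[0,0,0]},{"fingers":-1,"delta_pos":[0,0,0],"twist":[0,0,0]}]'
python3 -m inch '[{"fingers":-1,"delta_pos":[-0.15,0,0],"twist":[0,0,0]},{"fingers":-1,"delta_pos":[0,0,0],"twist":[0,0,0]},{"fingers":-1,"delta_pos":[0,0,0],"twist":[0,0,0]}]'
```

```text
time: 14.65
tool_pos: [0.4589, 0.0731, 0.0902]
tool_rot: [0.702, 0.076, 0.705, -0.076]
contact_force: [-5.0, 2.0, -3.4]
gripper_width: 0.086
time: 15.02
tool_pos: [0.4589, 0.0731, 0.0918]
tool_rot: [0.702, 0.076, 0.704, -0.076]
contact_force: [-6.5, 2.0, -3.3]
gripper_width: 0.085
```

```bash
python3 -m inch '[{"fingers":-1,"delta_pos":[-0.2,0,0],"twist":[0,0,0]},{"fingers":-1,"delta_pos":[0,0,0],"twist":[0,0,0]},{"fingers":-1,"delta_pos":[0,0,0],"twist":[0,0,0]}]'
python3 -m inch '[{"fingers":-1,"delta_pos":[-0.2,0,0.01],"twist":[0,0,0]},{"fingers":-1,"delta_pos":[-0.2,0,0.02],"twist":[0,0,0]},{"fingers":-1,"delta_pos":[0,0,0],"twist":[0,0,0]}]'
python3 - <<'E'
from h import *
f=grab('wrist','w8');g=grab('scene','s8')
a=f['pixels'][120:360,240:400]
cv2.imwrite('pics/w8z.png',np.hstack([cv2.resize(a,None,fx=1.6,fy=1.6),cv2.resize(g['pixels'][120:280,250:450],None,fx=2.4,fy=2.4)]))
E
```

```text
time: 15.4
tool_pos: [0.4591, 0.073, 0.0939]
tool_rot: [0.702, 0.076, 0.704, -0.076]
contact_force: [-5.4, 1.6, -3.0]
gripper_width: 0.086
time: 15.78
tool_pos: [0.4593, 0.073, 0.0979]
tool_rot: [0.702, 0.076, 0.704, -0.076]
contact_force: [-5.8, 1.4, -3.0]
gripper_width: 0.085
```

View pics/w8z.png

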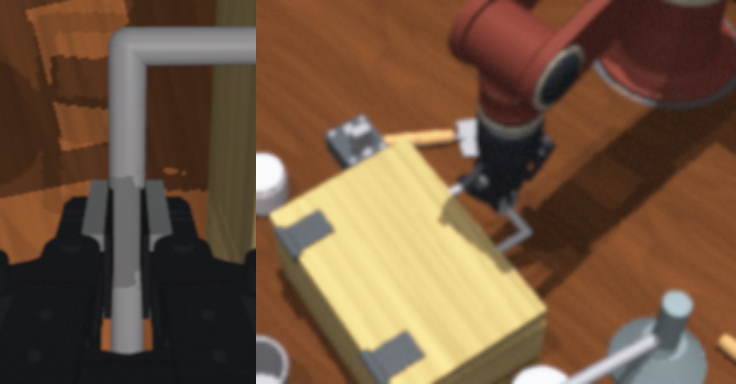

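The lid has come up 20 mm at a steady 3 N or so, well past the 8–12 mm caught limit. It's free, so the catch stays untouched. I'll lift along the hinge arc, turning the tool with the lid.

```bash
python3 -m inch '[{"fingers":-1,"delta_pos":[-1.07,0,0],"twist":[0,2.5,0]},{"fingers":-1,"delta_pos":[-1.07,0,0],"twist":[0,2.5,0]},{"fingers":-1,"delta_pos":[-1.07,0,0],"twist":[0,2.5,0]},{"fingers":-1,"delta_pos":[-1.07,0,0],"twist":[0,2.5,0]}]'
python3 -m inch '[{"fingers":-1,"delta_pos":[-1.07,0,0],"twist":[0,2.5,0]},{"fingers":-1,"delta_pos":[-1.07,0,0],"twist":[0,2.5,0]},{"fingers":-1,"delta_pos":[-1.07,0,0],"twist":[0,2.5,0]},{"fingers":-1,"delta_pos":[-1.07,0,0],"twist":[0,2.5,0]}]'
python3 - <<'E'
from h import *
p,r=pose();m=r.as_matrix();b=p-m[:,0]*.032;l=L(b);print('bar local',l,b[2],'r',np.hypot(l[0]-.1,b[2]-.11),'th',np.arctan2(b[2]-.11,.1-l[0]),'tilt',np.degrees(np.arccos(-m[2,0])),m[:,0])
print(np.round(manip.state()['joint_pos'],2))
g=grab('scene','s9')
E
```

```text
time: 16.38
tool_pos: [0.4609, 0.0726, 0.1409]
tool_rot: [0.636, 0.082, 0.764, -0.069]
contact_force: [-9.7, 3.3, -0.6]
gripper_width: 0.085
time: 16.88
tool_pos: [0.4701, 0.0706, 0.1834]
tool_rot: [0.565, 0.088, 0.818, -0.061]
contact_force: [-14.3, 3.4, 2.3]
gripper_width: 0.085
bar local [-1.23475266e-01 -4.46544485e-05] 0.21338381187604077 r 0.24623039394443666 th 0.43329785540647525 tilt 20.669862683930972 [-0.34508431  0.07425393 -0.93562983]
[-0.05 -0.03  1.77  0.06  1.76  0.17]
```

View pics/s9.png

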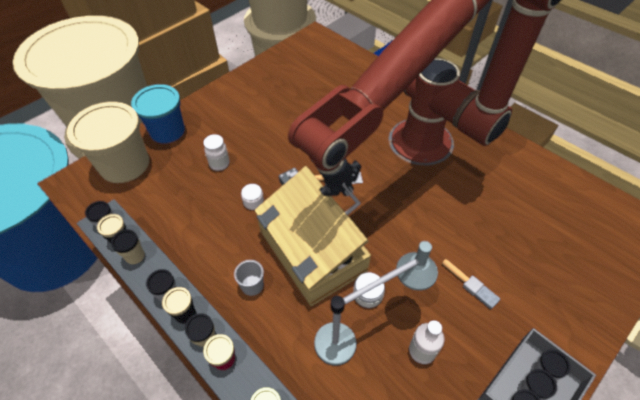

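The lid is open about 0.43 rad and the lamp is clear. An inward force of about 14 N is building up, so I'll ease outward a little while continuing.

```bash
python3 -m inch '[{"fingers":-1,"delta_pos":[-1.07,0,-0.08],"twist":[0,2.5,0]},{"fingers":-1,"delta_pos":[-1.07,0,-0.08],"twist":[0,2.5,0]},{"fingers":-1,"delta_pos":[-1.07,0,-0.08],"twist":[0,2.5,0]},{"fingers":-1,"delta_pos":[-1.07,0,-0.08],"twist":[0,2.5,0]}]'
python3 -m inch '[{"fingers":-1,"delta_pos":[-1.07,0,-0.05],"twist":[0,2.5,0]},{"fingers":-1,"delta_pos":[-1.07,0,-0.05],"twist":[0,2.5,0]},{"fingers":-1,"delta_pos":[-1.07,0,-0.05],"twist":[0,2.5,0]},{"fingers":-1,"delta_pos":[-1.07,0,-0.05],"twist":[0,2.5,0]},{"fingers":-1,"delta_pos":[0,0,0],"twist":[0,0,0]}]'
python3 -m inch '[{"fingers":-1,"delta_pos":[0,0,0],"twist":[0,0,0]},{"fingers":-1,"delta_pos":[0,0,0],"twist":[0,0,0]},{"fingers":-1,"delta_pos":[0,0,0],"twist":[0,0,0]}]'
python3 - <<'E'
from h import *
p,r=pose();m=r.as_matrix();b=p-m[:,0]*.032;l=L(b);print('bar local',l,b[2],'r',np.hypot(l[0]-.1,b[2]-.11),'th',np.arctan2(b[2]-.11,.1-l[0]),'tilt',np.degrees(np.arccos(-m[2,0])))
s=manip.state();print(np.round(s['joint_pos'],2),np.round(s['joint_vel'],3))
f=grab('top','t10');g=grab('scene','s10');w=grab('wrist','w10')
cv2.imwrite('pics/f10.png',np.vstack([cv2.resize(g['pixels'][130:330,230:470],None,fx=2.9,fy=2.9)]))
cv2.imwrite('pics/f11.png',np.hstack([cv2.resize(f['pixels'][110:260,180:400],None,fx=1.8,fy=1.8),cv2.resize(w['pixels'][:, :],(400,270))]))
o=g;print('neck',L(onz(g,426,246,.32)))
E
```

```text
time: 17.42
tool_pos: [0.4875, 0.0668, 0.2246]
tool_rot: [0.497, 0.093, 0.861, -0.054]
contact_force: [-5.4, 0.8, -0.3]
gripper_width: 0.083
time: 18.05
tool_pos: [0.5104, 0.0618, 0.2604]
tool_rot: [0.421, 0.097, 0.9, -0.046]
contact_force: [-1.6, 0.3, -0.0]
gripper_width: 0.086
time: 18.42
tool_pos: [0.5092, 0.0621, 0.2594]
tool_rot: [0.421, 0.097, 0.901, -0.046]
contact_force: [1.3, -0.6, -4.3]
gripper_width: 0.085
bar local [-0.07416651 -0.00049705] 0.28394722322995053 r 0.24615363088777795 th 0.7847682322847804 tilt 39.89192320145502
[-0.08  0.24  1.44  0.11  2.15  0.16] [ 0.001  0.004 -0.002 -0.001  0.002  0.   ]
neck [-0.12617227  0.2895633 ]
```

View pics/f10.png

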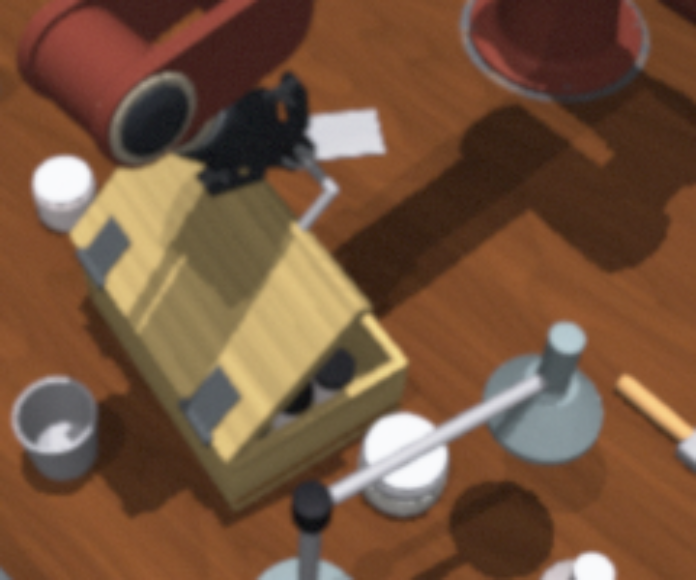

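View pics/f11.png

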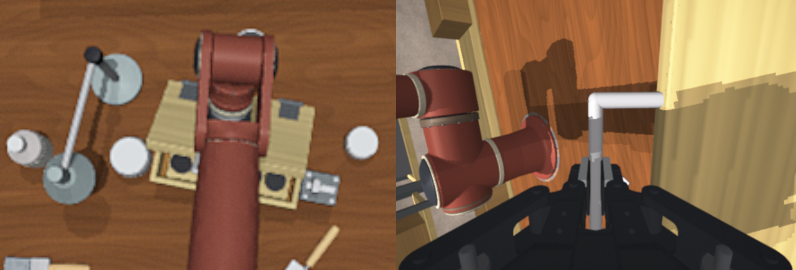

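The lid stands at about 0.785 rad (45°) with the bar still between the pads. The lamp neck is at chest y ≈ 0.29 m, the joints are still, and the bystanders I can see are in place. Handing in.

Run:
```python
from h import *
print(manip.job_done())
```

```text
the job is handed in; nothing more can be done
None
```

The job is handed in: the lid is held about half open by its handle with the gripper still on it, and the lamp stands clear of the chest.

- **Lamp:** I gripped the lamp neck and swung it round its pivot. In the last pictures the neck is about 290 mm to the chest's left (it had to be over 200 mm), so nothing overhangs the chest.
- **Lid tug:** I pinched the handle bar and pulled gently before touching the catch. The lid kept rising past the 8–12 mm caught limit, to 20 mm, at a steady 3 N or so. It was free, so I left the catch alone.
- **Final hold:** The lid angle, worked out from the tool pose, is about 0.785 rad (45°). The arm was still, with about 4 N of lid weight on the tool.
- **Bystanders:** I saw no sign in the pictures that any had moved, but I judged this by eye and did not measure each one.

Two things did not go to plan:
- **First handle grip:** It caught the bar only near the pad tips and read zero width, so I reopened and gripped about 10 mm deeper.
- **Sideways force:** It reached about 14 N part-way through the lift; I eased outward and it fell to about 1 N.

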